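# Test the trip box on the casting table

### The arm

A 6-joint arm with a two-finger parallel gripper is mounted at the origin on the work surface. World frame = base frame: x ahead of the robot, y to its left, z up, the work surface at z = 0. Lengths are in m, angles in rad, forces in N, time in s.
With the tool pointing down it reaches from about 0.375 to 0.975 m from the base axis. Payload 3.8 kg.
Tool frame: the origin (TCP) lies at the very end of the fingers, on their centre line; the grasp point (between the pads) lies 19 mm behind it; z points along the fingers, y is the direction in which the jaws open and shut (so a half turn about z gives the same grasp; the last joint's range is limited). The gripper opens to 85 mm and grips with 20 to 120 N. Pads are 22 mm wide; open, the fingers measure 114 mm over their backs; the gripper's body (76 mm by 85 mm) begins 54 mm behind the grasp point. The pads swing forward as they close: fully open they stand 13 mm farther back than shut.
Start: joints at [1.274, 0.264, 1.604, -0, 1.274, -0.037], TCP at [0.173, 0.652, 0.231] pointing down, gripper open.
Joint ranges: [-2.63, 2.63], [-0.94, 2.18], [0.31, 2.57], [-1.31, 4.45], [0, 2.66], [-2.55, 2.55]. Speed limits (rad/s): [2.57, 2.57, 3.14, 3.14, 3.14, 3.14].

### API

Orientations are given as a rotation vector (axis times angle).
In Python, from workcell import bot, read_camera, finish_job gives the robot as it stands. The module is installed in compiled form; this text tells all that it offers.
- The arm moves only by the tool servo_tool, never from a script. Its argument "targets" is text: rows parted by semicolons, each of 7 numbers parted by spaces: the turn, a rotation vector about the tool's x, y, z in rad, then the shift along the tool's x, y, z in mm, then the finger opening in mm, from 0 to 85.4. In form: wx wy wz x y z gripper; .... A call has 1 to 8 rows; each row shifts and turns the pose as measured when the row begins, along the tool's axes as they then stand; what a row does not reach is not made up. A row lasts 1/12 s, in which the tool goes at most 41.7 mm and 7.16 degrees, less where a joint would pass 70% of its speed; a pose out of reach is approached as far as the arm can. A call is refused whole if a number of a shift passes 41.7 or a number of a turn 0.125, either way. A call with a gripper value outside its range is refused whole. The fingers move at their own pace and stop on an object; "newtons" is the grip in N (left out, the last holds). Time passes only in rows, so rows that do not move let the fingers close. It gives the time, the measured TCP pose, the force and the opening at its end, in the units of the state.
- bot.read_state(): the state, without advancing time (a new reading comes with each control period).
- read_camera(name): name is "side" or "top"; returns a dict with "image" (480x640x3 uint8, red, green, blue), "mtx" (3x3 intrinsics, pixels), "eye" and "orientation" of the camera in the world. Camera axes: x right, y up, looking along -z (the intrinsics and any distortion apply to the point x, -y, -z); pixel columns grow to the right and rows downward; lengths in m; the calibration is good to about 2 mm. A picture is of the moment at which its call begins. There is no depth.
- finish_job(): hands the job in, once; it reports no verdict.
The state is a dict: "time": time; "q": joint angles; "joint_vel": joint speeds; "joint_torque": joint torques, N m; "tool_pos": TCP position; "tcp_rot": TCP orientation; "wrist_force": force on the tool from outside, world axes, zero at the start; "torque": the same for the moment, N m; "width": opening from 0.0 (shut) to 1.0 (fully open).
Only numpy, scipy, OpenCV 4.12 (cv2) and the standard library are available. Lean on these libraries where they do the work, as an engineer would, in place of code of your own. Each camera call takes 0.05 s, during which the arm holds its last target.

### The job

Before the curing lamp is used, test its safety cut-out, the white box with the orange lever: press its yellow test button so that the lever drops, then lift the lever back up until it latches and stays up by itself. Do not trip the box with the blue lever, and leave the bottles, jar and cup where they stand.

Things in the scene. Friction and masses are not known exactly. Their poses are not given: they have to be found in the camera images.
- rcd_orange: White trip box (safety cut-out) with the orange lever, the one to test; fixed to the table. 160 mm long (x), 110 wide (y), flat top 75 mm above the table. Origin on the table under the lever-and-button half: the box reaches from x = -65 mm (front, lever end, towards the robot) to x = +95 mm. Its x axis runs from the lever end to the socket end, y across, z up. Yaw varies by up to 0.3 rad.
- lever_orange (a joint): Hinge of the orange lever, rad. 0: up, latched (handle 65 degrees above level, sloping towards the box's front); 1.2: fully dropped (handle sticks out level in front of the box). Can be lifted past the latch, which snaps in behind it at about 0 to -0.03, to a stop at -0.15. A spring drops it in about 0.3 s when the latch lets go; unlatched, it does not stay up.
- lever_orange_grip (a point): Centre of the orange lever's handle, 70 mm from the hinge. The handle is a bar 42 mm long (along the lever), 18 mm wide (box y), 13 mm thick; moves with the lever. Dropped, its centre is about 40 mm in front of the box and 80 mm above the table, with nothing beneath it. Axes at joint 0 are the box's, and they turn with the lever.
- lever_orange_hinge (a point): Axis of that lever, along the box's y; on the box, 35 mm in front of its origin, 85 mm above the table. Axes are the box's. Two cheeks reach 94 mm above the table, 19 mm to either side. Lifting the lever takes about 1 N at the grip, up to about 6 N over the last 0.25 rad, where it rides over the catch (the button dips and springs back).
- button_orange (a joint): Travel of the yellow test button of the orange-levered box, m: 0 out, 0.007 fully in, pressed straight down. Spring: 1.6 N to start, 4.4 N fully in, comes back by itself. The latch lets go at about 0.004 to 0.005.
- button_orange_top (a point): Centre of the top of that box's yellow test button: round, 22 mm across, 87 mm above the table when out; in a black collar (top 79 mm above the table) 55 mm behind the hinge. Moves with the button.
- rcd_blue: White trip box (safety cut-out) with the blue lever, must be left alone; fixed to the table. 160 mm long (x), 110 wide (y), flat top 75 mm above the table. Origin on the table under the lever-and-button half: the box reaches from x = -65 mm (front, lever end, towards the robot) to x = +95 mm. Its x axis runs from the lever end to the socket end, y across, z up. Yaw varies by up to 0.3 rad.
- lever_blue (a joint): Hinge of the blue lever, rad. 0: up, latched (handle 65 degrees above level, sloping towards the box's front); 1.2: fully dropped (handle sticks out level in front of the box). Can be lifted past the latch, which snaps in behind it at about 0 to -0.03, to a stop at -0.15. A spring drops it in about 0.3 s when the latch lets go; unlatched, it does not stay up.
- lever_blue_grip (a point): Centre of the blue lever's handle, 70 mm from the hinge. The handle is a bar 42 mm long (along the lever), 18 mm wide (box y), 13 mm thick; moves with the lever. Dropped, its centre is about 40 mm in front of the box and 80 mm above the table, with nothing beneath it. Axes at joint 0 are the box's, and they turn with the lever.
- lever_blue_hinge (a point): Axis of that lever, along the box's y; on the box, 35 mm in front of its origin, 85 mm above the table. Axes are the box's. Two cheeks reach 94 mm above the table, 19 mm to either side. Lifting the lever takes about 1 N at the grip, up to about 6 N over the last 0.25 rad, where it rides over the catch (the button dips and springs back).
- button_blue (a joint): Travel of the yellow test button of the blue-levered box, m: 0 out, 0.007 fully in, pressed straight down. Spring: 1.6 N to start, 4.4 N fully in, comes back by itself. The latch lets go at about 0.004 to 0.005.
- button_blue_top (a point): Centre of the top of that box's yellow test button: round, 22 mm across, 87 mm above the table when out; in a black collar (top 79 mm above the table) 55 mm behind the hinge. Moves with the button.
- dye_black: Small black dye bottle, 28 mm across, 55 mm tall, loose, stands just behind the orange-levered box. Origin under its centre. Bystander.
- dye_red: Small red dye bottle, 28 mm across, 55 mm tall, loose, stands just behind the blue-levered box. Origin under its centre. Bystander.
- glitter_jar: Amber jar with a brass lid, 42 mm across, 50 mm tall, loose, between the boxes. Origin under its centre. Bystander.
- mix_cup: Clear mixing cup, 60 mm across the rim, 65 mm tall, loose, at the left. Origin under its centre. Bystander.

How it is judged:
By the outcome, as a careful person would: the job done as asked, in the order asked, and still so for the second after the job is handed in, with the robot touching nothing.
It also fails if it takes over 45 s, if anything falls off the work surface, if the arm or the gripper's body presses on something with over 40 N, if the wrist force passes 120 N, or if a joint passes its speed limit or range.

## Working session

There is one attempt and no reset: what is moved stays moved. The work goes in short steps, Python scripts to look and compute and a tool call to move; the robot and the scene stay as the last step left them, time stands still between calls to the robot, and variables do not carry over. Pictures are saved under pics/ and viewed, and the job is handed in when it is done.

Besides the shell and the picture viewer there is one more tool, called as a command line: name --argument value ..., lists and objects as JSON in quotes. servo_tool: Moves the arm, as the interface text tells. Its arguments: {"type":"object","properties":{"targets":{"type":"string"},"newtons":{"type":"number"}},"required":["targets"]}

```bash
mkdir -p pics; python3 - <<'E'
from workcell import bot, read_camera
import cv2
s=bot.read_state(); print({k:(v if not hasattr(v,'round') else v) for k,v in s.items()})
for n in("top","side"):
    c=read_camera(n); cv2.imwrite(f"pics/{n}0.png",c["image"][:,:,::-1]); print(n,c["mtx"],c["eye"],c["orientation"],c.keys())
E
```

```text
{'time': 0.0, 'q': array([ 1.27410557e+00,  2.64717076e-01,  1.60542414e+00,  1.15315724e-06,
        1.27367526e+00, -3.68942144e-02]), 'joint_vel': array([ 1.76519809e-03, -1.85340687e-03, -4.54582316e-04,  1.79628079e-04,
       -1.41974969e-04,  2.51767250e-05]), 'joint_torque': array([-4.80349954e-04, -5.15138376e+01, -3.67297375e+01,  2.32328409e-05,
        1.31181080e-02,  2.08465360e-05]), 'tool_pos': array([0.17317564, 0.65163395, 0.22995925]), 'tcp_rot': array([-0.40689309, -3.11475587,  0.00344401]), 'wrist_force': array([ 0.09840146,  0.29449557, -0.41928116]), 'torque': array([ 0.02140662, -0.02534915,  0.01252541]), 'width': 0.9981998404309275}
top [[509.41305108   0.         319.95368203]
 [  0.         509.41305108 230.50129643]
 [  0.           0.           1.        ]] [0.54960775 0.08619141 1.26475349] [ 0.05088461 -0.04368558 -1.5904397 ] dict_keys(['image', 'mtx', 'eye', 'orientation'])
side [[455.01888811   0.         316.61770504]
 [  0.         455.01888811 243.63891612]
 [  0.           0.           1.        ]] [ 0.47430887 -0.7711364   0.64375352] [ 1.0333493  -0.06582497 -0.14285038] dict_keys(['image', 'mtx', 'eye', 'orientation'])
```

View pics/top0.png

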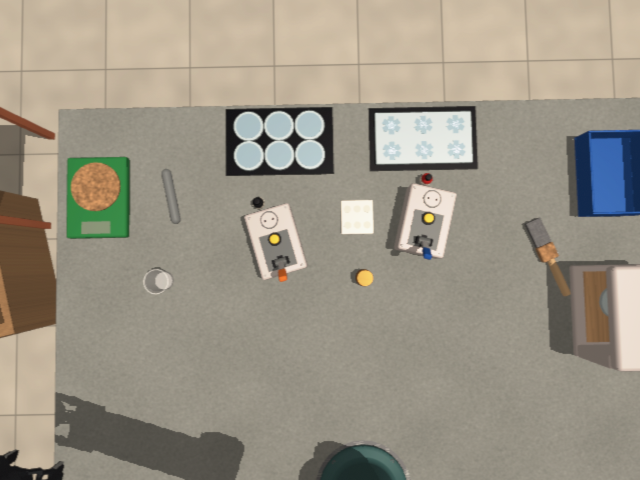

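View pics/side0.png

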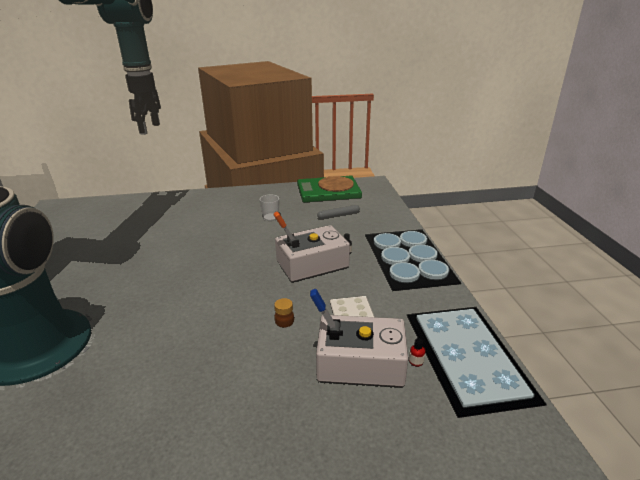

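The top view shows the orange box with its button at about (275,240) and orange handle at (283,275). The blue box is at about (428,220) and the jar at (364,278). The side view shows the orange box's button at about (314,237). Next I measure these.

```bash
cat > h.py <<'E'
import numpy as np, cv2
from scipy.spatial.transform import Rotation as R
from workcell import bot, read_camera
def ray(c,uv):
    K=c["mtx"]; d=np.linalg.inv(K)@np.array([uv[0],uv[1],1.]); d=np.array([d[0],-d[1],-d[2]])
    d=R.from_rotvec(c["orientation"]).apply(d); return np.array(c["eye"]),d/np.linalg.norm(d)
def onz(c,uv,z):
    e,d=ray(c,uv); return e+d*(z-e[2])/d[2]
def tri(c1,u1,c2,u2):
    e1,d1=ray(c1,u1);e2,d2=ray(c2,u2)
    t=np.linalg.lstsq(np.stack([d1,-d2],1),e2-e1,rcond=None)[0]
    a=e1+t[0]*d1;b=e2+t[1]*d2; return (a+b)/2,np.linalg.norm(a-b)
def blobs(img,lo,hi,amin=20):
    h=cv2.cvtColor(img,cv2.COLOR_RGB2HSV); m=cv2.inRange(h,np.array(lo),np.array(hi))
    n,l,st,ce=cv2.connectedComponentsWithStats(m)
    return [(ce[i].round(2),st[i].tolist(),l==i) for i in range(1,n) if st[i][4]>=amin]
def proj(c,p):
    q=R.from_rotvec(c["orientation"]).inv().apply(np.array(p)-c["eye"]); v=c["mtx"]@np.array([q[0],-q[1],-q[2]]); return v[:2]/v[2]
E
python3 - <<'E'
from h import *
for n in("top","side"):
    c=read_camera(n)
    print(n)
    for nm,lo,hi in(("yel",(22,150,120),(32,255,255)),("org",(4,170,120),(14,255,255)),("blue",(108,150,60),(125,255,255))):
        for ce,st,_ in blobs(c["image"],lo,hi): print(nm,ce,st, onz(c,ce,0.087).round(4))
    h=cv2.cvtColor(c["image"],cv2.COLOR_RGB2HSV)
    i=c["image"]
    x,y,w,hh=(225,190,100,110) if n=="top" else (260,200,110,90)
    cv2.imwrite(f"pics/{n}crop.png",cv2.resize(i[y:y+hh,x:x+w,::-1],None,fx=6,fy=6,interpolation=cv2.INTER_CUBIC)[:600])
E
```

```text
top
yel [428.49 217.68] [424, 213, 10, 10, 73] [ 0.6451 -0.1612  0.087 ]
yel [273.96 238.55] [270, 234, 9, 10, 71] [0.604  0.1977 0.087 ]
org [282.09 274.93] [279, 269, 8, 12, 76] [0.5197 0.1802 0.087 ]
blue [608.22 172.56] [575, 130, 65, 86, 5310] [ 0.7418 -0.582   0.087 ]
blue [426.78 253.24] [424, 248, 7, 11, 63] [ 0.5629 -0.1545  0.087 ]
side
yel [313.5  235.71] [310, 233, 8, 7, 34] [0.6052 0.1951 0.087 ]
yel [364.93 330.94] [359, 326, 12, 11, 100] [ 0.647  -0.1641  0.087 ]
org [279.56 218.49] [274, 212, 12, 15, 68] [0.5298 0.3015 0.087 ]
blue [317.47 299.83] [311, 289, 14, 22, 169] [ 0.5761 -0.0599  0.087 ]
```

View pics/topcrop.png

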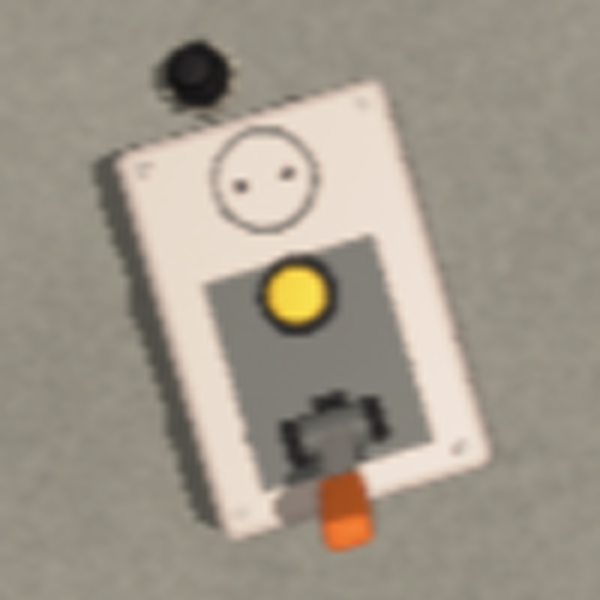

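View pics/sidecrop.png

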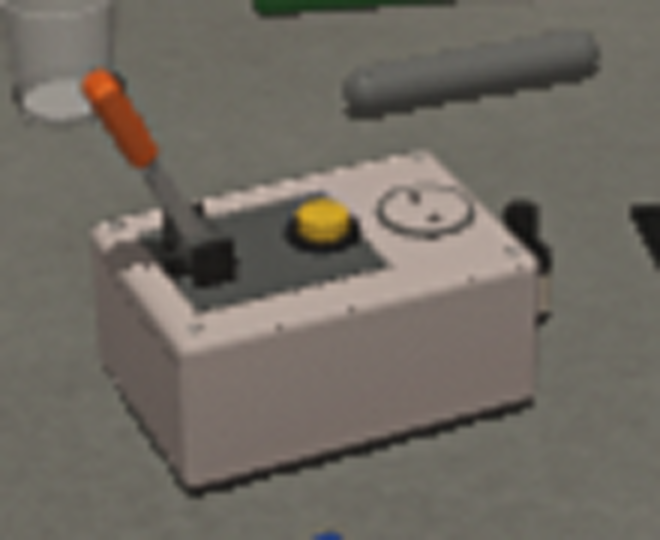

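```bash
python3 - <<'E'
from h import *
c=read_camera("top"); s=read_camera("side")
P=[onz(c,(225+x/6,190+y/6),0.075)[:2] for x,y in((230,537),(492,460),(380,82),(118,155))]
P=np.array(P); print(P.round(4))
for a,b in((0,3),(1,2)): d=P[b]-P[a]; print(np.linalg.norm(d),np.arctan2(d[1],d[0]))
for a,b in((1,0),(2,3)): d=P[b]-P[a]; print(np.linalg.norm(d),np.arctan2(d[1],d[0])-np.pi/2)
# white mask
h=cv2.cvtColor(c["image"],cv2.COLOR_RGB2HSV)
m=cv2.inRange(h,np.array((0,0,170)),np.array((25,60,255))); m[:, :225]=0;m[:,325:]=0;m[:190]=0;m[300:]=0
k=max(cv2.findContours(m,0,2)[0],key=cv2.contourArea); r=cv2.minAreaRect(k); bx=cv2.boxPoints(r); print(r)
B=np.array([onz(c,p,0.075)[:2] for p in bx]); print(B.round(4))
for i in range(4): d=B[(i+1)%4]-B[i]; print(np.linalg.norm(d).round(4),np.arctan2(d[1],d[0]).round(4))
ctr=P.mean(0); print("centers",ctr,B.mean(0))
E
```

```text
[[0.5096 0.225 ]
 [0.5374 0.1228]
 [0.6858 0.1639]
 [0.6592 0.2668]]
0.1553410978371144 0.2725571203407245
0.1539941833112109 0.2701559166627082
0.10589178845710827 0.2653015213882859
0.10627983203101767 0.25264929968344574
((275.4458312988281, 241.01593017578125), (67.32488250732422, 46.33171081542969), 73.61045837402344)
[[0.6606 0.269 ]
 [0.6893 0.1642]
 [0.5371 0.1224]
 [0.5088 0.2264]]
0.1086 -1.3037
0.1578 -2.8735
0.1078 1.8363
0.1576 0.2735
centers [0.5980076  0.19460422] [0.59897541 0.19549749]
```

```bash
cat >> h.py <<'E'
yaw=0.267; bx=np.array([np.cos(yaw),np.sin(yaw),0]); by=np.array([-np.sin(yaw),np.cos(yaw),0]); ez=np.array([0,0,1.])
btn=np.array([0.6037,0.1967,0.087]); hinge=btn-0.055*bx; hinge[2]=0.085
def grip(j,r=0.070):
    a=np.radians(65)-j; return hinge+r*(-np.cos(a)*bx+np.sin(a)*ez)
def tgt(tilt,sgn=1):  # tilt>0: finger tips point to +box x
    z=np.sin(tilt)*bx-np.cos(tilt)*ez; y=by*sgn; x=np.cross(y,z); return R.from_matrix(np.stack([x,y,z],1))
def delta(pos,Rt):
    s=bot.read_state(); Rc=R.from_rotvec(s["tcp_rot"]); 
    print("t",round(s["time"],3),"pos",s["tool_pos"].round(4),"F",s["wrist_force"].round(2),"w",round(s["width"]*85.4,1))
    print("axes\n",Rc.as_matrix().round(3))
    print("shift mm",(Rc.inv().apply(pos-s["tool_pos"])*1000).round(1),"turn",(Rc.inv()*Rt).as_rotvec().round(4))
E
python3 - <<'E'
from h import *
print(bot.read_state()["q"].round(3), hinge.round(4),grip(0).round(4),grip(1.2).round(4))
for s in(1,-1): delta(btn+[0,0,.14],tgt(0,s))
E
```

```text
[ 1.274  0.264  1.604  0.     1.274 -0.037] [0.5506 0.1822 0.085 ] [0.5221 0.1744 0.1484] [0.4833 0.1638 0.0804]
t 0.3 pos [0.1733 0.6521 0.2308] F [ 0.76 -0.02  0.22] w 85.6
axes
 [[-0.966  0.257 -0.   ]
 [ 0.257  0.966 -0.001]
 [ 0.    -0.001 -1.   ]]
shift mm [-532.9 -329.6    4. ] turn [-8.000e-04 -2.000e-04 -5.268e-01]
t 0.3 pos [0.1733 0.6521 0.2308] F [ 0.76 -0.02  0.22] w 85.6
axes
 [[-0.966  0.257 -0.   ]
 [ 0.257  0.966 -0.001]
 [ 0.    -0.001 -1.   ]]
shift mm [-532.9 -329.6    4. ] turn [-3.0000e-04  1.0000e-03  2.6148e+00]
```

servo_tool --targets "0 0 -0.106 0 0 0 0; 0 0 -0.106 0 0 0 0; 0 0 -0.106 0 0 0 0; 0 0 -0.106 0 0 0 0; 0 0 -0.106 0 0 0 0; 0 0 0 0 0 0 0" --newtons 20

```text
time: 0.8
tool_pos: [0.1732, 0.6517, 0.2299]
tcp_rot: [0.462, -3.107, 0.003]
wrist_force: [-0.6, 0.5, 0.2]
width: 0.144
```

```bash
python3 - <<'E'
from h import *
delta(btn+[0,0,.14],tgt(0,1))
E
```

```text
t 0.8 pos [0.1732 0.6517 0.2299] F [-0.61  0.47  0.23] w 12.3
axes
 [[-0.957 -0.291 -0.001]
 [-0.291  0.957 -0.002]
 [ 0.001 -0.002 -1.   ]]
shift mm [-279.6 -560.5    3.6] turn [-0.0019 -0.0012  0.028 ]
```

servo_tool --targets "0 0 0.028 -17 -34 0 0; 0 0 0 -17 -34 0 0; 0 0 0 -17 -34 0 0; 0 0 0 -17 -34 0 0; 0 0 0 -17 -34 0 0; 0 0 0 -17 -34 0 0; 0 0 0 -17 -34 0 0; 0 0 0 -17 -34 0 0"

```text
time: 1.47
tool_pos: [0.376, 0.4219, 0.2288]
tcp_rot: [0.396, -3.115, -0.004]
wrist_force: [0.9, 0.3, 0.0]
width: -0.003
```

```bash
python3 - <<'E'
from h import *
delta(btn+[0,0,.14],tgt(0,1))
E
```

```text
t 1.467 pos [0.376  0.4219 0.2288] F [0.92 0.35 0.02] w -0.3
axes
 [[-0.968 -0.25  -0.002]
 [-0.25   0.968  0.002]
 [ 0.001  0.003 -1.   ]]
shift mm [-164.1 -275.     0.9] turn [ 0.0026 -0.0009 -0.014 ]
```

servo_tool --targets "0 0 -0.014 -20 -33 0 0; 0 0 0 -20 -33 0 0; 0 0 0 -20 -33 0 0; 0 0 0 -20 -33 0 0; 0 0 0 -20 -33 0 0; 0 0 0 -20 -33 0 0; 0 0 0 -20 -33 0 0; 0 0 0 -10 -16 0 0"

```text
time: 2.13
tool_pos: [0.5934, 0.2056, 0.2302]
tcp_rot: [-0.373, 3.115, 0.005]
wrist_force: [0.4, 0.5, 0.2]
width: -0.001
```

```bash
python3 - <<'E'
from h import *
delta(btn+[0,0,.14],tgt(0,1))
E
```

```text
t 2.133 pos [0.5934 0.2056 0.2302] F [0.39 0.49 0.21] w -0.1
axes
 [[-0.972 -0.236  0.004]
 [-0.236  0.972  0.004]
 [-0.004  0.003 -1.   ]]
shift mm [ -7.9 -11.1   3.2] turn [ 0.0026  0.0044 -0.0289]
```

servo_tool --targets "0 0 -0.029 -8 -11 0 0; 0 0 0 0 0 35 0; 0 0 0 0 0 35 0; 0 0 0 0 0 30 0; 0 0 0 0 0 0 0; 0 0 0 0 0 0 0"

```text
time: 2.63
tool_pos: [0.6139, 0.1899, 0.1314]
tcp_rot: [-0.373, 3.105, 0.004]
wrist_force: [0.8, -0.8, 1.4]
width: 0.0
```

```bash
python3 - <<'E'
from h import *
delta(btn,tgt(0,1))
for n in("top","side"):
    c=read_camera(n);i=c["image"]
    x,y,w,hh=(225,190,100,100) if n=="top" else (260,190,110,100)
    cv2.imwrite(f"pics/{n}1.png",cv2.resize(i[y:y+hh,x:x+w,::-1],None,fx=6,fy=6,interpolation=cv2.INTER_CUBIC))
    print(proj(c,bot.read_state()["tool_pos"]))
E
```

```text
t 2.633 pos [0.6139 0.1899 0.1314] F [ 0.8  -0.76  1.41] w 0.0
axes
 [[-0.971 -0.237  0.014]
 [-0.237  0.972  0.004]
 [-0.015  0.001 -1.   ]]
shift mm [ 8.9  9.  44.3] turn [ 0.0008  0.0148 -0.0278]
[275.5618657  233.51161141]
[317.04465868 220.10452484]
```

View pics/side1.png

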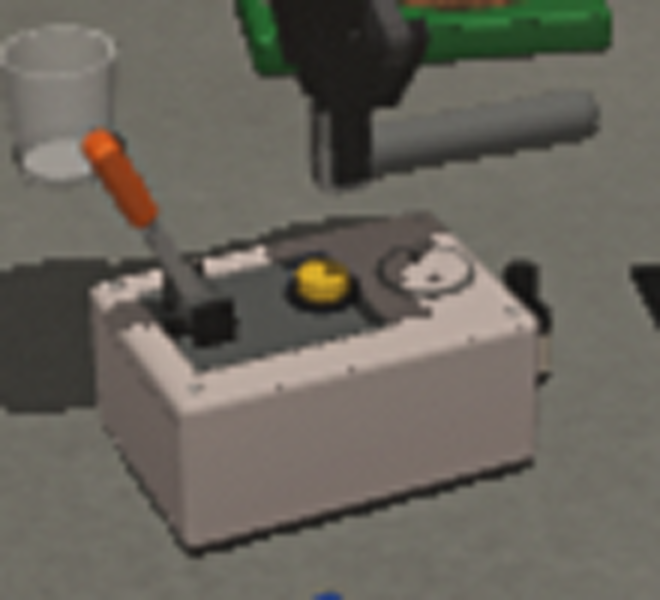

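The fingertips, at about (317,221) in the side view, match the projected TCP. They sit about 10 mm off the button axis, so I correct that and then descend.

servo_tool --targets "0 0.015 -0.028 9 9 10 0; 0 0 0 0 0 0 0; 0 0 0 0 0 0 0"

```text
time: 2.98
tool_pos: [0.6053, 0.1991, 0.1274]
tcp_rot: [-0.423, 3.105, 0.004]
wrist_force: [0.9, 0.3, 0.9]
width: 0.001
```

```bash
python3 - <<'E'
from h import *
delta(btn,tgt(0,1))
E
```

```text
t 2.983 pos [0.6053 0.1991 0.1274] F [0.91 0.34 0.88] w 0.0
axes
 [[-0.964 -0.267  0.007]
 [-0.267  0.964  0.003]
 [-0.008  0.001 -1.   ]]
shift mm [ 2.5 -2.  40.4] turn [0.0012 0.0079 0.0036]
```

servo_tool --targets "0 0.008 0 2.5 -2 15 0; 0 0 0 0 0 13 0; 0 0 0 0 0 0 0; 0 0 0 0 0 0 0"

```text
time: 3.32
tool_pos: [0.6049, 0.198, 0.1]
tcp_rot: [-0.425, 3.108, 0.003]
wrist_force: [0.5, 0.1, 0.3]
width: -0.002
```

```bash
python3 - <<'E'
from h import *
delta(btn,tgt(0,1))
E
```

```text
t 3.317 pos [0.6049 0.198  0.1   ] F [0.48 0.09 0.29] w -0.2
axes
 [[-0.963 -0.269  0.005]
 [-0.269  0.963  0.002]
 [-0.005  0.001 -1.   ]]
shift mm [ 1.5 -0.9 13. ] turn [0.0011 0.005  0.0051]
```

servo_tool --targets "0 0 0 1.5 -1 9 0; 0 0 0 0 0 3 0; 0 0 0 0 0 3 0; 0 0 0 0 0 2 0; 0 0 0 0 0 0 0"

```text
time: 3.73
tool_pos: [0.604, 0.1965, 0.0816]
tcp_rot: [-0.424, 3.108, 0.004]
wrist_force: [-1.7, -0.3, 3.6]
width: 0.002
```

```bash
python3 - <<'E'
from h import *
delta(btn,tgt(0,1))
c=read_camera("side");i=c["image"]
cv2.imwrite("pics/side2.png",cv2.resize(i[190:290,260:370,::-1],None,fx=6,fy=6,interpolation=cv2.INTER_CUBIC))
E
```

```text
t 3.733 pos [0.604  0.1965 0.0816] F [-1.72 -0.27  3.57] w 0.1
axes
 [[-0.963 -0.268  0.004]
 [-0.268  0.963  0.003]
 [-0.005  0.002 -1.   ]]
shift mm [ 0.2  0.3 -5.4] turn [0.0016 0.0051 0.0043]
```

View pics/side2.png

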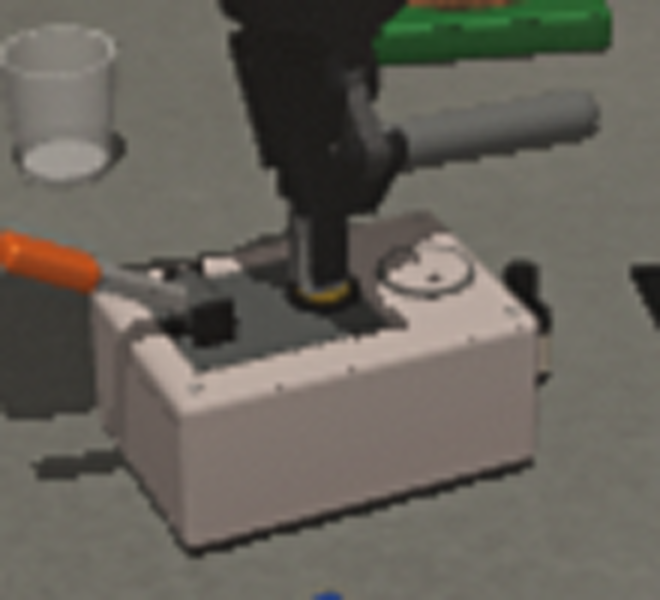

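The orange handle is now down, at about (268,233) in the side view, with the button pressed in about 5.5 mm. I retract and go to the handle.

servo_tool --targets "0 0 0 0 0 -25 0; 0 0 0 0 0 -30 0; 0 0 0 0 0 -30 0; 0 0 0 0 0 -20 0; 0 0 0 0 0 0 50; 0 0 0 0 0 0 50"

```text
time: 4.28
tool_pos: [0.6022, 0.1952, 0.1883]
tcp_rot: [-0.425, 3.112, 0.001]
wrist_force: [0.1, 0.1, -0.5]
width: 0.276
```

```bash
python3 - <<'E'
from h import *
T=tgt(0.4); z=T.as_matrix()[:,2]
delta(grip(1.2)+z*(0.019-0.08),T)
t=read_camera("top"); s=read_camera("side")
for c,n in((t,"top"),(s,"side")):
    for ce,st,_ in blobs(c["image"],(4,170,120),(14,255,255)): print(n,ce,st,onz(c,ce,.085).round(4),"exp",proj(c,grip(1.2)))
    i=c["image"];x,y,w,hh=(225,190,100,110) if n=="top" else (250,190,110,90)
    cv2.imwrite(f"pics/{n}3.png",cv2.resize(i[y:y+hh,x:x+w,::-1],None,fx=5,fy=5,interpolation=cv2.INTER_CUBIC))
E
```

```text
t 4.283 pos [0.6022 0.1952 0.1883] F [ 0.15  0.14 -0.51] w 23.6
axes
 [[-0.963 -0.268  0.   ]
 [-0.268  0.963  0.001]
 [-0.     0.001 -1.   ]]
shift mm [146.8   1.6  51.6] turn [ 0.0015 -0.3996  0.0041]
top [288.48 290.64] [284, 283, 10, 17, 86] [0.4832 0.1662 0.085 ] exp [289.65372161 290.48928315]
side [265.   248.16] [257, 244, 17, 10, 108] [0.4838 0.1595 0.085 ] exp [264.8302342  248.89637793]
```

View pics/top3.png

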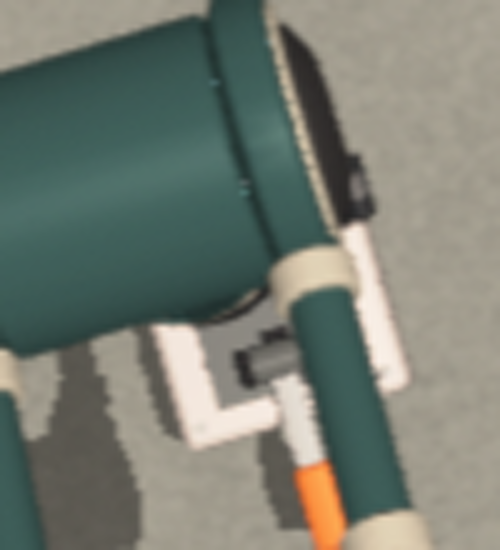

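The side view puts the dropped handle at (265,248), against (264.8,248.9) from the model. The arm partly hides it from above.

servo_tool --targets "0 0 0 36 0 0 50; 0 0 0 36 0 0 50; 0 0 0 36 0 0 50; 0 0 0 30 0 0 50; 0 -0.1 0 0 0 0 50; 0 -0.1 0 0 0 0 50; 0 -0.1 0 0 0 0 50; 0 -0.1 0 0 0 0 50"

```text
time: 5.05
tool_pos: [0.459, 0.1549, 0.1686]
tcp_rot: [-0.372, 2.732, 0.073]
wrist_force: [-1.0, 0.9, -0.1]
width: 0.584
```

```bash
python3 - <<'E'
from h import *
T=tgt(0.4); z=T.as_matrix()[:,2]
delta(grip(1.2)+z*(0.019-0.05),T)
E
```

```text
t 5.05 pos [0.459  0.1549 0.1686] F [-0.97  0.93 -0.08] w 49.8
axes
 [[-0.892 -0.267  0.363]
 [-0.248  0.964  0.101]
 [-0.377  0.    -0.926]]
shift mm [ 9.9  2.1 60.3] turn [ 0.0016 -0.0132  0.0034]
```

servo_tool --targets "0 -0.013 0 10 2 20 50; 0 0 0 0 0 25 50; 0 0 0 0 0 15 50; 0 0 0 0 0 0 50; 0 0 0 0 0 0 50"

```text
time: 5.47
tool_pos: [0.4594, 0.1572, 0.0972]
tcp_rot: [-0.372, 2.728, 0.074]
wrist_force: [0.4, -0.9, 0.6]
width: 0.582
```

```bash
python3 - <<'E'
from h import *
T=tgt(0.4); z=T.as_matrix()[:,2]
delta(grip(1.2)+z*(0.019),T)
for n in("side","top"):
    c=read_camera(n);i=c["image"]; x,y,w,hh=(225,230,100,90) if n=="top" else (230,190,110,100)
    cv2.imwrite(f"pics/{n}4.png",cv2.resize(i[y:y+hh,x:x+w,::-1],None,fx=6,fy=6,interpolation=cv2.INTER_CUBIC))
E
```

```text
t 5.467 pos [0.4594 0.1572 0.0972] F [ 0.43 -0.94  0.63] w 49.7
axes
 [[-0.891 -0.268  0.367]
 [-0.248  0.963  0.102]
 [-0.381 -0.    -0.924]]
shift mm [-16.6  -0.1  44. ] turn [ 0.0016 -0.0087  0.0039]
```

View pics/side4.png

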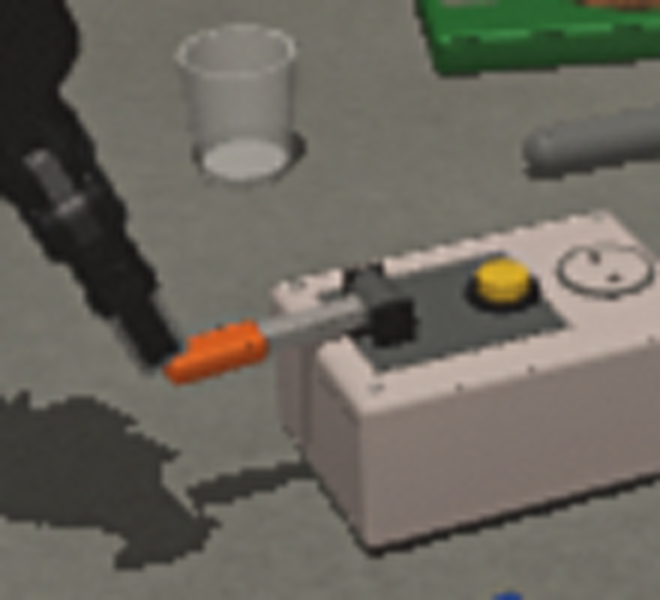

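servo_tool --targets "0 0 0 -17 0 5 50; 0 0 0 0 0 18 50; 0 0 0 0 0 18 50; 0 0 0 0 0 3 50; 0 0 0 0 0 0 50; 0 0 0 0 0 0 50"

```text
time: 6.07
tool_pos: [0.498, 0.1679, 0.0704]
tcp_rot: [-0.37, 2.716, 0.076]
wrist_force: [-0.3, -0.4, 0.2]
width: 0.584
```

```bash
python3 - <<'E'
from h import *
T=tgt(0.4); z=T.as_matrix()[:,2]
delta(grip(1.2)+z*(0.019),T)
for n in("side","top"):
    c=read_camera(n);i=c["image"]; x,y,w,hh=(225,230,100,90) if n=="top" else (230,190,110,100)
    cv2.imwrite(f"pics/{n}5.png",cv2.resize(i[y:y+hh,x:x+w,::-1],None,fx=6,fy=6,interpolation=cv2.INTER_CUBIC))
E
```

```text
t 6.067 pos [0.498  0.1679 0.0704] F [-0.31 -0.39  0.23] w 49.9
axes
 [[-0.886 -0.268  0.378]
 [-0.246  0.963  0.105]
 [-0.393  0.    -0.92 ]]
shift mm [10.2 -0.1  3.8] turn [0.0017 0.0034 0.0038]
```

View pics/side5.png

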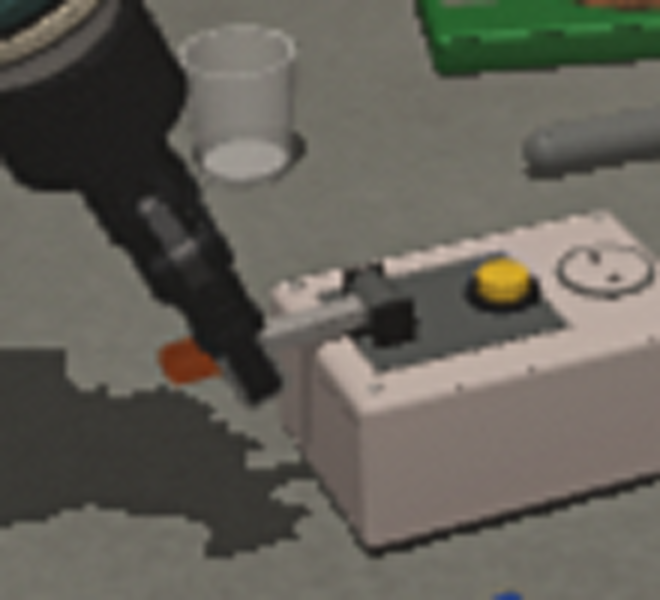

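View pics/top5.png

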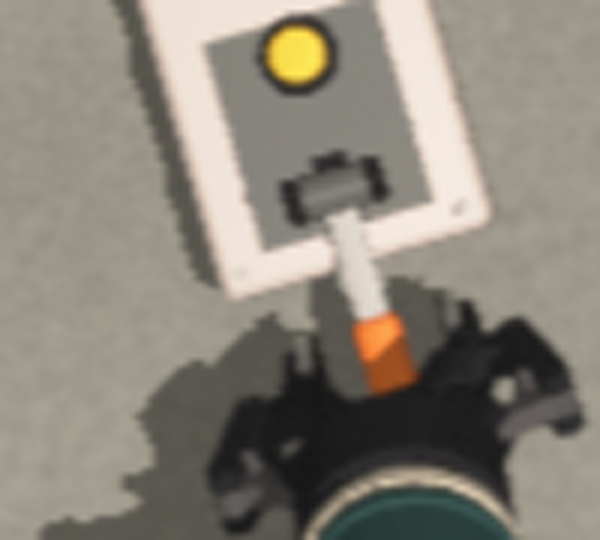

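The fingers straddle the handle evenly in the top view but sit about 10 mm towards the hinge. I shift back and close.

servo_tool --targets "0 0 0 7 0 3 50; 0 0 0 0 0 0 50; 0 0 0 0 0 0 50; 0 0 0 0 0 0 30" --newtons 20

```text
time: 6.5
tool_pos: [0.4927, 0.1665, 0.0672]
tcp_rot: [-0.37, 2.711, 0.077]
wrist_force: [-0.2, -0.1, 0.7]
width: 0.461
```

```bash
python3 - <<'E'
from h import *
T=tgt(0.4); z=T.as_matrix()[:,2]
delta(grip(1.2)+z*(0.019),T)
E
```

```text
t 6.5 pos [0.4927 0.1665 0.0672] F [-0.2  -0.09  0.73] w 39.3
axes
 [[-0.884 -0.268  0.382]
 [-0.246  0.963  0.106]
 [-0.397  0.    -0.918]]
shift mm [ 4.  -0.2  3. ] turn [0.0017 0.0079 0.0039]
```

servo_tool --targets "0 0 0 3 0 2 30; 0 0 0 0 0 0 0; 0 0 0 0 0 0 0; 0 0 0 0 0 0 0; 0 0 0 0 0 0 0; 0 0 0 0 0 0 0" --newtons 20

```text
time: 7.0
tool_pos: [0.4905, 0.1666, 0.0645]
tcp_rot: [-0.37, 2.71, 0.078]
wrist_force: [-1.2, 0.4, 0.6]
width: 0.203
```

```bash
python3 - <<'E'
from h import *
T=tgt(0.4); z=T.as_matrix()[:,2]
delta(grip(1.2)+z*(0.019),T)
# path plan: joint angles and tilts
for k in range(0,9):
    j=1.2-k*1.27/8; t=0.4-k*0.7/8
    T2=tgt(t); print(round(j,2),round(t,3),(grip(j)+T2.as_matrix()[:,2]*.019).round(4))
E
```

```text
t 7.0 pos [0.4905 0.1666 0.0645] F [-1.17  0.39  0.55] w 17.4
axes
 [[-0.884 -0.268  0.383]
 [-0.246  0.963  0.107]
 [-0.398  0.001 -0.918]]
shift mm [ 0.9 -0.8  1.3] turn [0.0025 0.0089 0.0036]
1.2 0.4 [0.4904 0.1657 0.0629]
1.04 0.312 [0.4891 0.1653 0.0734]
0.88 0.225 [0.4893 0.1654 0.0839]
0.72 0.138 [0.4913 0.1659 0.0941]
0.56 0.05 [0.4947 0.1669 0.1038]
0.41 -0.037 [0.4996 0.1682 0.1126]
0.25 -0.125 [0.5057 0.1699 0.1204]
0.09 -0.212 [0.5129 0.1719 0.127 ]
-0.07 -0.3 [0.521  0.1741 0.1322]
```

```bash
cat >> h.py <<'E'
def plan(j0,t0,j1,t1,n):
    Ts=[tgt(t) for t in np.linspace(t0,t1,n+1)]; P=[grip(j)+T.as_matrix()[:,2]*.019 for j,T in zip(np.linspace(j0,j1,n+1),Ts)]
    for a in range(n): print((Ts[a].inv().apply(P[a+1]-P[a])*1000).round(1),(Ts[a].inv()*Ts[a+1]).as_rotvec().round(3))
def jest():  # lever angle implied by the grasp point
    s=bot.read_state(); g=s["tool_pos"]-R.from_rotvec(s["tcp_rot"]).as_matrix()[:,2]*.019-hinge
    z=R.from_rotvec(s["tcp_rot"]).as_matrix()[:,2]; print("j",np.radians(65)-np.arctan2(g[2],-g@bx),"r",np.hypot(g[2],g@bx),"tilt",np.arctan2(z@bx,-z[2]),"y",g@by)
E
python3 - <<'E'
from h import *
jest(); plan(1.2,.4,-.07,-.3,16)
E
```

```text
j 1.1791287320596 r 0.06980290327607198 tilt 0.40893679560840607 y 0.0007547518631268145
[-1.2 -0.  -5.2] [0.    0.044 0.   ]
[-1.4  0.  -5.1] [-0.     0.044 -0.   ]
[-1.6 -0.  -5. ] [ 0.     0.044 -0.   ]
[-1.7 -0.  -4.9] [-0.     0.044  0.   ]
[-1.9  0.  -4.8] [-0.     0.044 -0.   ]
[-2.1 -0.  -4.7] [-0.     0.044  0.   ]
[-2.2 -0.  -4.6] [ 0.     0.044 -0.   ]
[-2.4  0.  -4.5] [ 0.     0.044 -0.   ]
[-2.6  0.  -4.4] [0.    0.044 0.   ]
[-2.7 -0.  -4.3] [-0.     0.044 -0.   ]
[-2.9  0.  -4.2] [0.    0.044 0.   ]
[-3. -0. -4.] [-0.     0.044  0.   ]
[-3.2 -0.  -3.9] [ 0.     0.044 -0.   ]
[-3.3  0.  -3.7] [-0.     0.044 -0.   ]
[-3.4 -0.  -3.6] [ 0.     0.044 -0.   ]
[-3.5  0.  -3.4] [-0.     0.044  0.   ]
```

servo_tool --targets "0 0.044 0 -1.2 0 -5.2 0; 0 0.044 0 -1.4 0 -5.1 0; 0 0.044 0 -1.6 0 -5 0; 0 0.044 0 -1.7 0 -5 0; 0 0.044 0 -1.9 0 -4.8 0; 0 0 0 0 0 0 0"

```text
time: 7.5
tool_pos: [0.4897, 0.1664, 0.0899]
tcp_rot: [-0.4, 2.937, 0.038]
wrist_force: [-3.4, 0.2, 1.5]
width: 0.206
```

```bash
python3 - <<'E'
from h import *
print(bot.read_state()); jest()
E
```

```text
{'time': 7.5, 'q': array([ 2.79326841e-01, -8.52462021e-03,  2.20280688e+00,  1.14374164e-04,
        7.67731069e-01, -1.56217350e+00]), 'joint_vel': array([ 0.00041677, -0.0019049 ,  0.04296446, -0.00214026, -0.07253345,
        0.00034754]), 'joint_torque': array([-6.29828777e-01, -3.14832938e+01, -3.42454505e+01, -2.23150374e-01,
       -1.33229703e+00,  1.04233070e-02]), 'tool_pos': array([0.48969589, 0.16639008, 0.08994971]), 'tcp_rot': array([-0.39980059,  2.93654909,  0.03841038]), 'wrist_force': array([-3.39477347,  0.18619871,  1.52056244]), 'torque': array([0.01202521, 0.33561342, 0.03484861]), 'width': 0.206175826343289}
j 0.792162202238859 r 0.07044163256179244 tilt 0.1795650097920231 y 0.0007994390694790292
```

```bash
python3 - <<'E'
from h import *
plan(.79,.18,-.07,-.3,10)
E
```

```text
[-2.3  0.  -5.1] [-0.     0.048  0.   ]
[-2.5 -0.  -5. ] [ 0.     0.048 -0.   ]
[-2.7  0.  -4.8] [ 0.     0.048 -0.   ]
[-2.9  0.  -4.7] [ 0.     0.048 -0.   ]
[-3.1 -0.  -4.5] [ 0.     0.048 -0.   ]
[-3.2  0.  -4.4] [0.    0.048 0.   ]
[-3.4  0.  -4.2] [-0.     0.048  0.   ]
[-3.5 -0.  -4.1] [0.    0.048 0.   ]
[-3.7 -0.  -3.9] [-0.     0.048  0.   ]
[-3.8  0.  -3.7] [0.    0.048 0.   ]
```

servo_tool --targets "0 0.048 0 -2.3 0 -5.1 0; 0 0.048 0 -2.5 0 -5 0; 0 0.048 0 -2.7 0 -4.8 0; 0 0.048 0 -2.9 0 -4.7 0; 0 0.048 0 -3.1 0 -4.5 0; 0 0 0 0 0 0 0"

```text
time: 8.0
tool_pos: [0.4939, 0.1676, 0.1082]
tcp_rot: [0.413, -3.035, 0.013]
wrist_force: [-1.8, -0.2, 3.7]
width: 0.204
```

```bash
python3 - <<'E'
from h import *
s=bot.read_state();print(s["wrist_force"],s["torque"]); jest()
plan(.36,-.06,-.07,-.3,5)
E
```

```text
[-1.79480426 -0.21394855  3.72938822] [0.08278341 0.11212462 0.01390763]
j 0.49837862487709284 r 0.0709915967067594 tilt -0.07931121053174343 y 0.0008541945696712086
[-3.2  0.  -4.4] [0.    0.048 0.   ]
[-3.4  0.  -4.2] [0.    0.048 0.   ]
[-3.5 -0.  -4.1] [ 0.     0.048 -0.   ]
[-3.7 -0.  -3.9] [-0.     0.048  0.   ]
[-3.8  0.  -3.7] [0.    0.048 0.   ]
```

```bash
python3 - <<'E'
from h import *
plan(.5,-.08,-.08,-.3,7)
E
```

```text
[-2.7 -0.  -4.8] [0.    0.031 0.   ]
[-2.9  0.  -4.6] [ 0.     0.031 -0.   ]
[-3.1 -0.  -4.4] [-0.     0.031  0.   ]
[-3.4 -0.  -4.3] [-0.     0.031 -0.   ]
[-3.6  0.  -4. ] [ 0.     0.031 -0.   ]
[-3.8  0.  -3.8] [0.    0.031 0.   ]
[-4.  -0.  -3.6] [-0.     0.031  0.   ]
```

servo_tool --targets "0 0.031 0 -2.7 0 -5 0; 0 0.031 0 -2.9 0 -5 0; 0 0.031 0 -3.2 0 -5 0; 0 0.031 0 -3.5 0 -5 0; 0 0.031 0 -3.6 0 -4.5 0; 0 0 0 0 0 0 0"

```text
time: 8.5
tool_pos: [0.5022, 0.1698, 0.1217]
tcp_rot: [0.389, -2.862, 0.046]
wrist_force: [-2.4, 0.6, 6.3]
width: 0.206
```

```bash
python3 - <<'E'
from h import *
s=bot.read_state();print(s["wrist_force"],s["torque"]); jest()
c=read_camera("side");i=c["image"]
cv2.imwrite("pics/side6.png",cv2.resize(i[190:290,240:350,::-1],None,fx=6,fy=6,interpolation=cv2.INTER_CUBIC))
E
```

```text
[-2.40378816  0.58324352  6.28389174] [ 0.0649556   0.049103   -0.06567781]
j 0.25015248942631474 r 0.07126050882209913 tilt -0.2544788479547268 y 0.0008289375137731543
```

View pics/side6.png

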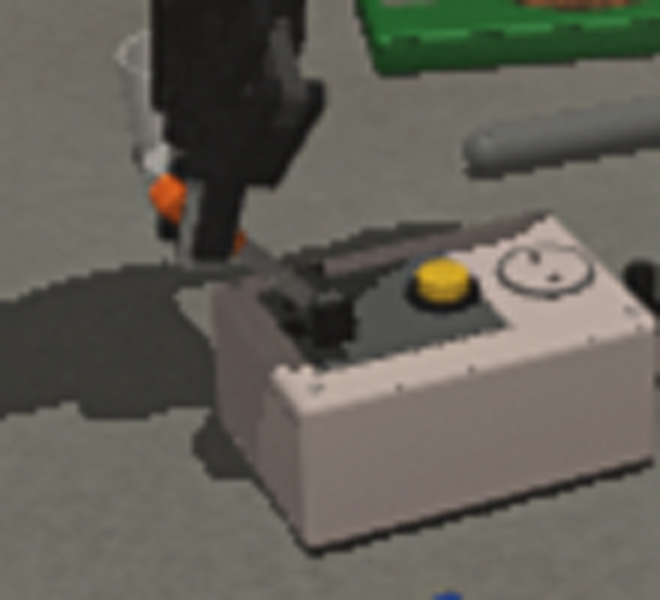

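The handle is held and partway up, at about (270,225) in the side view. I continue over the catch.

```bash
python3 - <<'E'
from h import *
plan(.25,-.25,-.08,-.32,5)
E
```

```text
[-2.6 -0.  -3.6] [-0.     0.014  0.   ]
[-2.8  0.  -3.5] [-0.     0.014 -0.   ]
[-3.  -0.  -3.3] [ 0.     0.014 -0.   ]
[-3.1  0.  -3.1] [-0.     0.014  0.   ]
[-3.3  0.  -3. ] [0.    0.014 0.   ]
```

servo_tool --targets "0 0.014 0 -3 0 -4.2 0; 0 0.014 0 -3.2 0 -4 0; 0 0.014 0 -3.4 0 -4 0; 0 0.014 0 -3.6 0 -3.8 0; 0 0 0 0 0 0 0"

```text
time: 8.97
tool_pos: [0.5114, 0.1724, 0.1294]
tcp_rot: [0.379, -2.792, 0.059]
wrist_force: [-2.3, 0.3, 4.7]
width: 0.21
```

```bash
python3 - <<'E'
from h import *
s=bot.read_state();print(s["wrist_force"],s["torque"]); jest()
E
```

```text
[-2.338731    0.33664737  4.66114264] [ 0.01046248  0.27164123 -0.07186413]
j 0.06722419639933719 r 0.07127925663858829 tilt -0.3258947809820602 y 0.0008622120022523782
```

servo_tool --targets "0 0 0 -3 0 -3 0; 0 0 0 -3.2 0 -3 0; 0 0 0 -3.2 0 -2.8 0; 0 0 0 0 0 0 0"

```text
time: 9.3
tool_pos: [0.5196, 0.1747, 0.1334]
tcp_rot: [0.378, -2.782, 0.061]
wrist_force: [0.9, -0.0, 3.5]
width: 0.205
```

```bash
python3 - <<'E'
from h import *
s=bot.read_state();print(s["wrist_force"],s["torque"]); jest()
for n in("side","top"):
    c=read_camera(n);i=c["image"]; x,y,w,hh=(225,200,100,90) if n=="top" else (240,190,110,100)
    cv2.imwrite(f"pics/{n}7.png",cv2.resize(i[y:y+hh,x:x+w,::-1],None,fx=6,fy=6,interpolation=cv2.INTER_CUBIC))
jest()
E
```

```text
[ 0.85445268 -0.03698244  3.53208616] [-0.05126522  0.35746275 -0.0427621 ]
j -0.06700852647251532 r 0.071146578899746 tilt -0.33571668659778164 y 0.0009149571215656838
j -0.07384292662145442 r 0.07115555157806412 tilt -0.3338008697155027 y 0.0009178205808211774
```

View pics/side7.png

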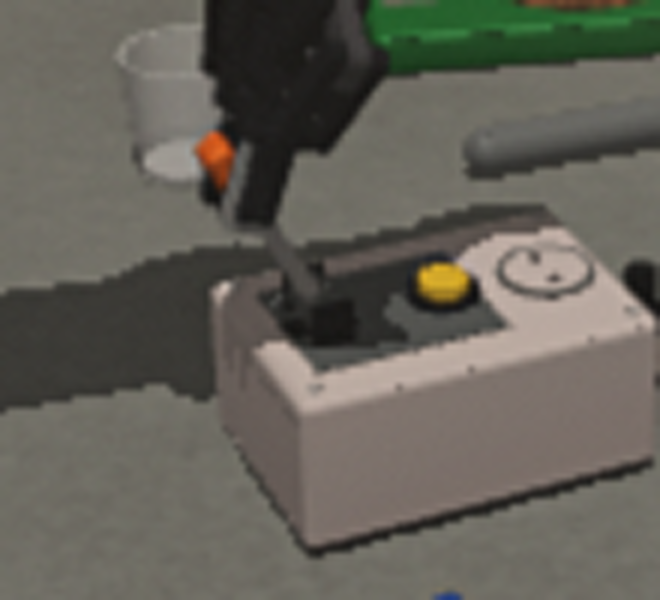

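servo_tool --targets "0 0 0 -2 0 -1.8 0; 0 0 0 -2 0 -1.6 0; 0 0 0 0 0 0 0"

```text
time: 9.65
tool_pos: [0.524, 0.1759, 0.135]
tcp_rot: [0.378, -2.783, 0.061]
wrist_force: [-2.4, -0.2, 1.5]
width: 0.203
```

```bash
python3 - <<'E'
from h import *
s=bot.read_state();print(s["wrist_force"],s["torque"]); jest()
E
```

```text
[-2.44532361 -0.21253469  1.53760982] [-0.00309972  0.40592252 -0.01265646]
j -0.13523018081568283 r 0.07116155157645994 tilt -0.3355808047313143 y 0.0009373836336466984
```

servo_tool --targets "0 0 0 0 0 0 55; 0 0 0 0 0 0 55; 0 0 0 0 0 0 55; 0 0 0 0 0 0 55; 0 0 0 0 0 0 55; 0 0 0 0 0 0 55"

```text
time: 10.15
tool_pos: [0.5292, 0.1765, 0.1362]
tcp_rot: [0.38, -2.795, 0.06]
wrist_force: [-1.0, 0.3, -0.8]
width: 0.645
```

```bash
python3 - <<'E'
from h import *
s=bot.read_state();print(s["wrist_force"],s["torque"]); jest()
for n in("side","top"):
    c=read_camera(n);i=c["image"]; x,y,w,hh=(225,200,100,90) if n=="top" else (240,190,110,100)
    cv2.imwrite(f"pics/{n}8.png",cv2.resize(i[y:y+hh,x:x+w,::-1],None,fx=6,fy=6,interpolation=cv2.INTER_CUBIC))
E
```

```text
[-1.01703905  0.27301856 -0.79725113] [ 0.05093638 -0.16081354  0.00714618]
j -0.2071435145754037 r 0.07108986204310991 tilt -0.32306212994245614 y 0.00016199262337883436
```

View pics/side8.png

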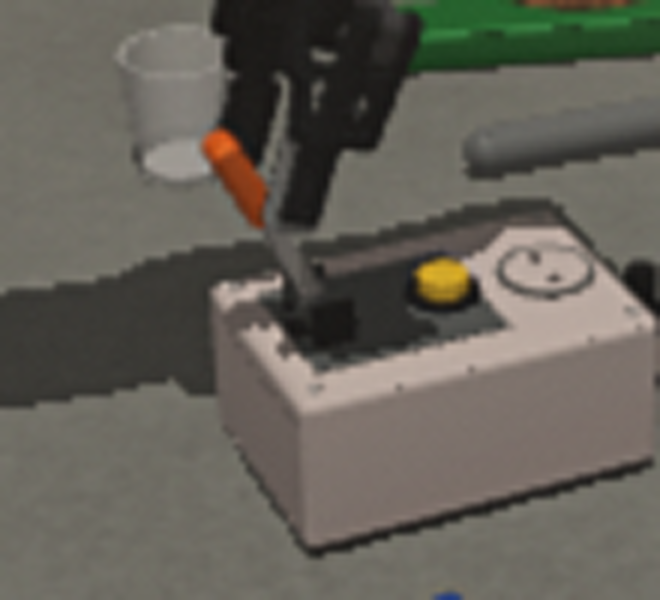

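View pics/top8.png

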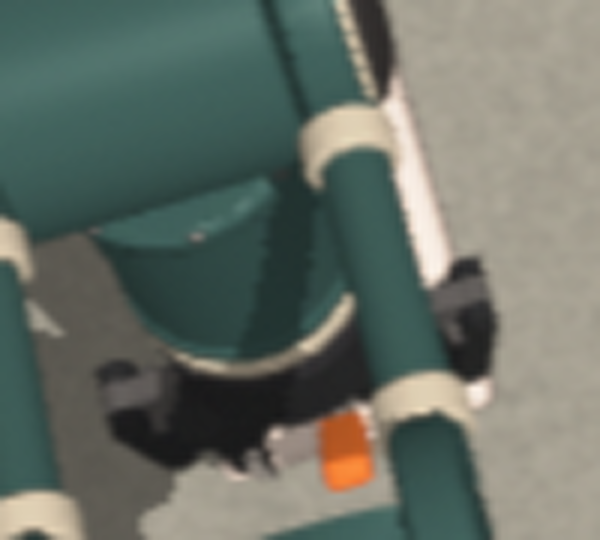

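The lever now stands up by itself with the fingers open on both sides of it. I retract along the tool axis.

servo_tool --targets "0 0 0 0 0 -15 55; 0 0 0 0 0 -25 55; 0 0 0 0 0 -30 55; 0 0 0 0 0 -30 55; 0 0 0 0 0 -30 55; 0 0 0 0 0 0 55; 0 0 0 0 0 0 55"

```text
time: 10.83
tool_pos: [0.568, 0.1871, 0.2614]
tcp_rot: [0.379, -2.787, 0.062]
wrist_force: [-0.5, -0.4, -0.8]
width: 0.644
```

```bash
python3 - <<'E'
from h import *
s=bot.read_state();print(s["time"],s["tool_pos"],s["wrist_force"])
for n in("side","top"):
    c=read_camera(n);i=c["image"]; cv2.imwrite(f"pics/{n}9.png",i[:,:,::-1])
    for ce,st,_ in blobs(i,(4,170,120),(14,255,255)): print(n,"org",ce,st,"exp0",proj(c,grip(0)))
    for ce,st,_ in blobs(i,(108,150,60),(125,255,255)): print(n,"blue",ce,st)
    for ce,st,_ in blobs(i,(22,150,120),(32,255,255)): print(n,"yel",ce,st)
E
```

```text
10.8333 [0.56803493 0.18711066 0.26138949] [-0.53206139 -0.40636375 -0.80004153]
side org [279.56 218.49] [274, 212, 12, 15, 68] exp0 [279.18609283 220.245835  ]
side blue [317.52 299.77] [311, 289, 14, 22, 172]
side yel [313.25 236.32] [310, 234, 8, 6, 28]
side yel [364.9  330.97] [359, 326, 12, 11, 101]
top blue [608.21 172.59] [575, 130, 65, 86, 5305]
top blue [426.78 253.24] [424, 248, 7, 11, 63]
top yel [428.47 217.62] [424, 213, 10, 10, 74]
```

View pics/side9.png

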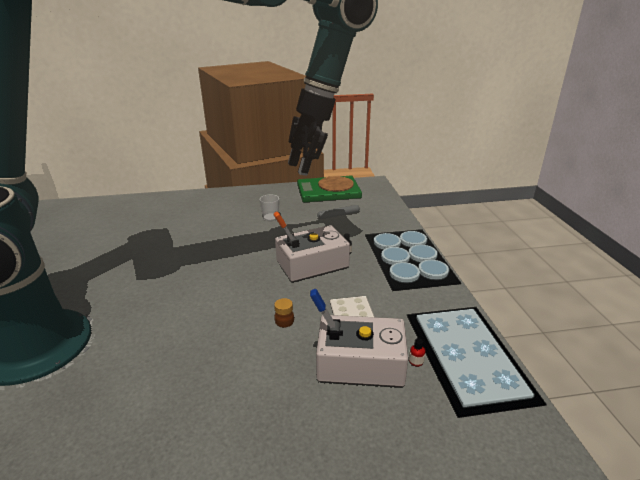

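View pics/top9.png

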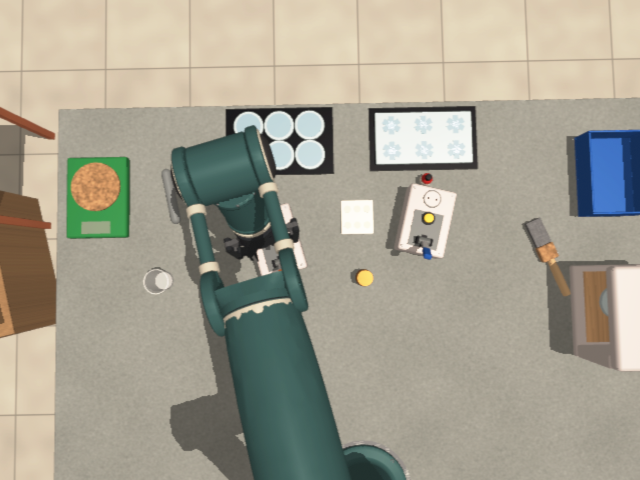

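The side view shows the orange handle back at exactly its first latched pixel position (279.6,218.5), 0.7 s after release. The blue lever, jar, cup and red bottle are unmoved. The robot is clear, so I hand in.

```bash
python3 - <<'E'
from workcell import finish_job
print(finish_job())
E
```

```text
the job is handed in; nothing more can be done
None
```

The orange cut-out is tested and reset. I pressed its yellow button about 5.5 mm and the lever dropped. I then gripped the handle, lifted it past the catch, let go, backed off to about 0.26 m and handed in at about 11 s.

**Lever:** in the last side view the orange handle was at (279.6, 218.5), the same pixel as at the start, 0.7 s after release with nothing touching it. The orange handle was hidden by the arm in the last top view, so that check rests on the side view alone.

**Other objects:** the blue lever and its button were where they started. The jar, cup and red bottle looked unmoved. I did not measure the black bottle at the end, but the arm never went near it.

**Forces:** the wrist force stayed under about 7 N in every reading I took.

No check failed or disagreed.

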